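# Load the sampler tray in reverse order

## Robot

A 7-joint arm with a two-finger parallel gripper is mounted at the origin on the work surface. World frame = base frame: x ahead of the robot, y to its left, z up, the work surface at z = 0. Lengths are in mm, angles in rad, forces in N, time in s.
With the tool pointing down it reaches from about 400 to 875 mm from the base axis. Payload 4.4 kg.
Tool frame: the origin (TCP) lies at the very end of the fingers, on their centre line; the grasp point (between the pads) lies 19 mm behind it; z points along the fingers, y is the direction in which the jaws open and shut (so a half turn about z gives the same grasp; the last joint's range is limited). The gripper opens to 85 mm and grips with 20 to 120 N. Pads are 22 mm wide; open, the fingers measure 114 mm over their backs; the gripper's body (76 mm by 85 mm) begins 54 mm behind the grasp point. The pads swing forward as they close: fully open they stand 13 mm farther back than shut.
Start: joints at [1.117, 0.628, 0.038, 1.517, -0.027, 0.996, -0.02], TCP at [245.827, -601.736, 231.313] pointing down, gripper open.
Joint ranges: [-3.06, 3.06], [-0.37, 2.12], [-1.25, 1.32], [0.18, 2.47], [-1.1, 4.24], [0.23, 1.98], [-2.94, 2.94]. Speed limits (rad/s): [2.57, 2.57, 3.14, 3.14, 3.14, 3.14, 3.14].

## Interface

Orientations are given as [roll, pitch, yaw] about the fixed x, y, z axes, in that order (R = Rz(yaw) Ry(pitch) Rx(roll)).
In Python, from cell import ctrl, eyes gives the robot as it stands.
- The arm moves only by the tool move_arm, never from a script. Its argument "increments" is a list of rows, each a list of 6 numbers: the shift along the tool's x, y, z in cm, then the turn, a rotation vector about the tool's x, y, z in degrees. In form: [[x, y, z, wx, wy, wz], ...]. A call has 1 to 20 rows; each row is the pose to reach, as a shift and turn from the pose commanded when the call began, along the tool's axes at that moment; what a row does not reach only later rows make up. A row lasts 1/10 s, in which the tool goes at most 50 mm and 8.59 degrees, less where a joint would pass 70% of its speed; a pose out of reach is approached as far as the arm can. A call with a gripper value outside its range is refused whole. "grip" is the opening, from -1 (shut) to 1 (fully open), set as the call begins (left out, the last holds). The fingers move at their own pace and stop on an object; the grip force is fixed at half the most. Time passes only in rows, so rows that repeat a pose let the fingers close. It gives the time, the measured TCP pose, the force and the opening at its end, in the units of the state.
- ctrl.read_state(): the state, without advancing time (a new reading comes with each control period).
- eyes.get_image(name): name is "side" or "top" or "wrist"; returns the picture (384x512x3 uint8, red, green, blue); there is no depth.
- eyes.calibration(name): a dict with "fx", "fy", "cx", "cy" (pixels), "dist" ([k1, k2, p1, p2, k3] as OpenCV has them; the pictures are not rectified), "pose" (4x4, takes a point from camera to world coordinates); the wrist camera has in their place "tool_from_camera" (4x4, takes a point from camera to tool coordinates, whose origin is the TCP and whose axes are the flange's). Camera axes: x right, y up, looking along -z (the intrinsics and any distortion apply to the point x, -y, -z); pixel columns grow to the right and rows downward; lengths in mm; the calibration is good to about 2 mm. A picture is of the moment at which its call begins: read the wrist's pose just before it. calibration takes no time and is no camera call.
- ctrl.finish_job(): hands the job in, once; it reports no verdict.
The state is a dict: "clock": time; "qpos": joint angles; "qd": joint speeds; "tau": joint torques, N m; "eef_pos": TCP position; "tool_rot": TCP orientation; "force": force on the tool from outside, world axes, zero at the start; "torque": the same for the moment, N m; "width": finger opening in mm.
Only numpy, scipy, OpenCV 4.12 (cv2) and the standard library are available. Lean on these libraries where they do the work, as an engineer would, in place of code of your own. Each camera call takes 0.05 s, during which the arm holds its last target. There are 200 camera calls.

## Task

The four sample vials stand in the bench rack in the order they were prepared, counted from its blue end, but they must be run newest first: move all four into the pockets of the sampler tray in the reverse order, so that the vial nearest the rack's blue end goes into the tray pocket farthest from the tray's blue end, the second into the second farthest, and so on. Set each vial down without dropping it, keep it upright all the way, and leave all four standing on the floors of their pockets, released and at rest.

Things in the scene. Friction and masses are not known exactly. Their poses are not given: they have to be found in the camera images.
- vial_red_center (a point): Centre (half-way up, on the axis) of the amber glass vial with the red cap: upright cylinder, 28 mm diameter, 80 mm tall (60 mm of glass, a 4 mm neck 23 mm wide, a 16 mm cap 27 mm wide), 40 to 80 g. z up along the vial; its turn about z means nothing. At first it stands in the red sleeve of the bench rack, foot 10 mm and centre 50 mm above the bench.
- vial_yellow_center (a point): Centre (half-way up, on the axis) of the amber glass vial with the yellow cap: upright cylinder, 28 mm diameter, 80 mm tall (60 mm of glass, a 4 mm neck 23 mm wide, a 16 mm cap 27 mm wide), 40 to 80 g. z up along the vial; its turn about z means nothing. At first it stands in the yellow sleeve of the bench rack, foot 10 mm and centre 50 mm above the bench.
- vial_green_center (a point): Centre (half-way up, on the axis) of the amber glass vial with the green cap: upright cylinder, 28 mm diameter, 80 mm tall (60 mm of glass, a 4 mm neck 23 mm wide, a 16 mm cap 27 mm wide), 40 to 80 g. z up along the vial; its turn about z means nothing. At first it stands in the green sleeve of the bench rack, foot 10 mm and centre 50 mm above the bench.
- vial_white_center (a point): Centre (half-way up, on the axis) of the amber glass vial with the white cap: upright cylinder, 28 mm diameter, 80 mm tall (60 mm of glass, a 4 mm neck 23 mm wide, a 16 mm cap 27 mm wide), 40 to 80 g. z up along the vial; its turn about z means nothing. At first it stands in the white sleeve of the bench rack, foot 10 mm and centre 50 mm above the bench.
- sleeve_red: The red ring fixed on the bench rack, in which the red-capped vial stands at first: outer diameter 50 mm, inner 36, 14 high, top 24 mm above the bench. It stays in the rack and so keeps the mark of that vial's first place. Origin: centre of its underside.
- sleeve_yellow: The yellow ring fixed on the bench rack, in which the yellow-capped vial stands at first: outer diameter 50 mm, inner 36, 14 high, top 24 mm above the bench. It stays in the rack and so keeps the mark of that vial's first place. Origin: centre of its underside.
- sleeve_green: The green ring fixed on the bench rack, in which the green-capped vial stands at first: outer diameter 50 mm, inner 36, 14 high, top 24 mm above the bench. It stays in the rack and so keeps the mark of that vial's first place. Origin: centre of its underside.
- sleeve_white: The white ring fixed on the bench rack, in which the white-capped vial stands at first: outer diameter 50 mm, inner 36, 14 high, top 24 mm above the bench. It stays in the rack and so keeps the mark of that vial's first place. Origin: centre of its underside.
- rack: Bench rack, fixed: slate-grey base 56 mm wide, 222 long, 10 high, with a row of four coloured sleeves and a blue block (20 mm long, 22 high) on one end. Origin: underside centre, mid-row, on the bench; y along the row towards the blue end, z up. Sleeves at y = +84, +28, -28, -84 mm, x = 0; colours change places from run to run. It may lie in any direction, left or right of the tray.
- tray: Sampler tray, fixed: light grey plate 56 mm wide, 222 long, 18 high, a blue block (20 mm long, 22 high) on one end. Origin: underside centre, mid-row, on the bench; y along the row to the blue end. Four round pockets, empty at first, at y = +84, +28, -28, -84 mm, x = 0: 44 mm wide, 12 deep, floor 6 mm over the bench (vial centre then 46). Any direction. Loose items under 35 mm high lie some 90 mm off both rows.
Things that resemble listed ones, but are neither listed nor needed, are in the scene too. Several things have the shape of the rack; the one meant has the colours described above.

How it is judged (in metres and radians):
At the end, for the whole second after the job is handed in: Each vial stands in the tray pocket that mirrors its first place in the rack (y in the rack's frame, -y in the tray's), within 12 mm of the pocket's centre along and across, on the pocket floor within 4 mm, upright within 7 degrees, released and at rest (below 20 mm/s) (((y of sleeve_red in the frame of rack between 0.069 and 0.099 m and y of vial_red_center in the frame of tray between -0.096 and -0.072 m) or (y of sleeve_red in the frame of rack between 0.013 and 0.043 m and y of vial_red_center in the frame of tray between -0.04 and -0.016 m) or (y of sleeve_red in the frame of rack between -0.043 and -0.013 m and y of vial_red_center in the frame of tray between 0.016 and 0.04 m) or (y of sleeve_red in the frame of rack between -0.099 and -0.069 m and y of vial_red_center in the frame of tray between 0.072 and 0.096 m)) and x of vial_red_center in the frame of tray between -0.012 and 0.012 m and z of vial_red_center in the frame of tray between 0.042 and 0.05 m and angle between each of vial_red_center, vial_yellow_center, vial_green_center, vial_white_center's own z axis and vertical below 0.12 rad and linear speed of each of vial_red, vial_yellow, vial_green, vial_white below 0.02 m/s and ((y of sleeve_yellow in the frame of rack between 0.069 and 0.099 m and y of vial_yellow_center in the frame of tray between -0.096 and -0.072 m) or (y of sleeve_yellow in the frame of rack between 0.013 and 0.043 m and y of vial_yellow_center in the frame of tray between -0.04 and -0.016 m) or (y of sleeve_yellow in the frame of rack between -0.043 and -0.013 m and y of vial_yellow_center in the frame of tray between 0.016 and 0.04 m) or (y of sleeve_yellow in the frame of rack between -0.099 and -0.069 m and y of vial_yellow_center in the frame of tray between 0.072 and 0.096 m)) and x of vial_yellow_center in the frame of tray between -0.012 and 0.012 m and z of vial_yellow_center in the frame of tray between 0.042 and 0.05 m and ((y of sleeve_green in the frame of rack between 0.069 and 0.099 m and y of vial_green_center in the frame of tray between -0.096 and -0.072 m) or (y of sleeve_green in the frame of rack between 0.013 and 0.043 m and y of vial_green_center in the frame of tray between -0.04 and -0.016 m) or (y of sleeve_green in the frame of rack between -0.043 and -0.013 m and y of vial_green_center in the frame of tray between 0.016 and 0.04 m) or (y of sleeve_green in the frame of rack between -0.099 and -0.069 m and y of vial_green_center in the frame of tray between 0.072 and 0.096 m)) and x of vial_green_center in the frame of tray between -0.012 and 0.012 m and z of vial_green_center in the frame of tray between 0.042 and 0.05 m and ((y of sleeve_white in the frame of rack between 0.069 and 0.099 m and y of vial_white_center in the frame of tray between -0.096 and -0.072 m) or (y of sleeve_white in the frame of rack between 0.013 and 0.043 m and y of vial_white_center in the frame of tray between -0.04 and -0.016 m) or (y of sleeve_white in the frame of rack between -0.043 and -0.013 m and y of vial_white_center in the frame of tray between 0.016 and 0.04 m) or (y of sleeve_white in the frame of rack between -0.099 and -0.069 m and y of vial_white_center in the frame of tray between 0.072 and 0.096 m)) and x of vial_white_center in the frame of tray between -0.012 and 0.012 m and z of vial_white_center in the frame of tray between 0.042 and 0.05 m); the robot touches nothing.
It fails at once if a vial is tipped more than 40 degrees from upright (angle between any of vial_red_center, vial_yellow_center, vial_green_center, vial_white_center's own z axis and vertical above 0.7 rad).
It fails at once if a vial is dropped (moves faster than 0.7 m/s with no finger on it, a fall of about 25 mm) ((contact force between vial_red and the fingers below 0.05 N and linear speed of vial_red above 0.7 m/s) or (contact force between vial_yellow and the fingers below 0.05 N and linear speed of vial_yellow above 0.7 m/s) or (contact force between vial_green and the fingers below 0.05 N and linear speed of vial_green above 0.7 m/s) or (contact force between vial_white and the fingers below 0.05 N and linear speed of vial_white above 0.7 m/s)).
It also fails if it takes over 112 s, if anything falls off the work surface, if the arm or the gripper's body presses on something with over 40 N, if the wrist force passes 120 N, or if a joint passes its speed limit or range.

## Working session

There is one attempt and no reset: what is moved stays moved. The work goes in short steps, Python scripts to look and compute and a tool call to move; the robot and the scene stay as the last step left them, time stands still between calls to the robot, and variables do not carry over. Pictures are saved under pics/ and viewed, about 12 in all and at most 16, crops included, and the job is handed in when it is done.

Besides the shell and the picture viewer there is one more tool, called after "Request:" in YAML: its name, and indented under it one key for each argument. move_arm: Moves the arm, as the interface text tells. Its arguments: {"type":"object","properties":{"increments":{"type":"array","items":{"type":"array","items":{"type":"number"}}},"grip":{"type":"number"}},"required":["increments"]}

```bash
mkdir -p pics; ls; python3 - <<'E'
from cell import ctrl, eyes
import cv2
s=ctrl.read_state();print(s['clock'],s['eef_pos'],s['tool_rot'],s['width'])
for n in ['side','top','wrist']:
    im=eyes.get_image(n);cv2.imwrite(f'pics/{n}0.png',im[...,::-1]);c=eyes.calibration(n);print(n,c)
E
```

```text
pics
0.0 [ 245.58741065 -601.15312109  230.38414417] [-3.13970197e+00  1.99953533e-05  3.87826342e-01] 85.74006480057945
side {'fx': 470.3020752753254, 'fy': 470.3020752753254, 'cx': 262.051765177573, 'cy': 185.7201057370829, 'dist': array([-0.14391965,  0.        ,  0.        ,  0.        ,  0.        ]), 'pose': array([[-9.85265289e-01,  1.16488576e-01, -1.25230678e-01,
         3.17251456e+02],
       [-1.71030486e-01, -6.67017329e-01,  7.25145817e-01,
         1.00889316e+03],
       [ 9.40171443e-04,  7.35879266e-01,  6.77112119e-01,
         9.78901887e+02],
       [ 0.00000000e+00,  0.00000000e+00,  0.00000000e+00,
         1.00000000e+00]])}
top {'fx': 460.3584126245903, 'fy': 460.3584126245903, 'cx': 257.02957905998284, 'cy': 197.02843230420854, 'dist': array([0.05489697, 0.        , 0.        , 0.        , 0.        ]), 'pose': array([[-1.06748477e-02,  9.86150476e-01, -1.65509176e-01,
         2.43185734e+02],
       [-9.99826628e-01, -8.00099460e-03,  1.68136442e-02,
         5.91005222e+01],
       [ 1.52565452e-02,  1.65659964e-01,  9.86064914e-01,
         1.35845841e+03],
       [ 0.00000000e+00,  0.00000000e+00,  0.00000000e+00,
         1.00000000e+00]])}
wrist {'fx': 301.79432075863417, 'fy': 301.79432075863417, 'cx': 257.99062117715437, 'cy': 192.2221413214967, 'dist': array([-0.02701077,  0.        ,  0.        ,  0.        ,  0.        ]), 'tool_from_camera': array([[-6.37780215e-04,  9.64401779e-01,  2.64440546e-01,
         6.69077555e+01],
       [ 9.99999797e-01,  6.14297589e-04,  1.71495629e-04,
         4.10481613e-02],
       [ 2.94550001e-06,  2.64440602e-01, -9.64401974e-01,
        -1.42194375e+02],
       [ 0.00000000e+00,  0.00000000e+00,  0.00000000e+00,
         1.00000000e+00]])}
```

View pics/top0.png

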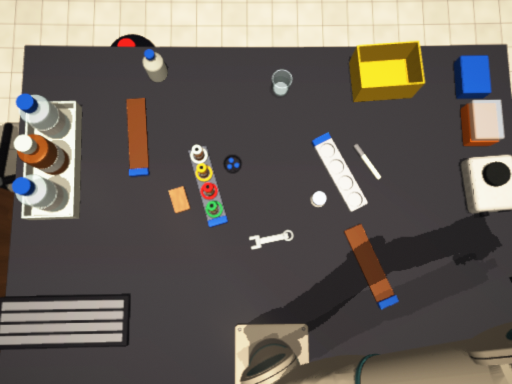

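View pics/side0.png

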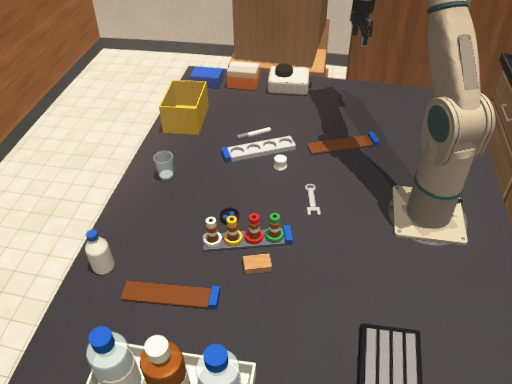

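The top view shows the slate rack with vials at about (208,187), its blue end at (216,221). The order from blue is green, red, yellow, white. The light tray is at (340,172), with its blue end at (321,139).
Look-alikes are the brown rack shapes at (138,137) and (370,265), and the caged strips at (65,320). The grey base with coloured sleeves matches the rack, and the light grey plate matches the tray. I'll check both in one crop.

```bash
cat > h.py <<'E'
import numpy as np, cv2
from cell import ctrl, eyes
from scipy.spatial.transform import Rotation as R
F=np.diag([1,-1,-1.])
def ray(n,uv,T=None):
    c=eyes.calibration(n);K=np.array([[c['fx'],0,c['cx']],[0,c['fy'],c['cy']],[0,0,1]])
    p=cv2.undistortPoints(np.array(uv,float).reshape(-1,1,2),K,c['dist']).reshape(-1,2)
    P=c['pose'] if T is None else T@c['tool_from_camera']
    d=(P[:3,:3]@F@np.c_[p,np.ones(len(p))].T).T
    return P[:3,3],d
def plane(n,uv,z,T=None):
    o,d=ray(n,uv,T); return o+d*((z-o[2])/d[:,2])[:,None]
def tool(s):
    T=np.eye(4);T[:3,:3]=R.from_euler('xyz',s['tool_rot']).as_matrix();T[:3,3]=s['eef_pos'];return T
def cents(hsv,lo,hi,amin=15):
    m=cv2.inRange(hsv,np.array(lo),np.array(hi));n,_,st,c=cv2.connectedComponentsWithStats(m)
    return [(c[i].round(1).tolist(),int(st[i,4])) for i in range(1,n) if st[i,4]>=amin]
E
python3 - <<'E'
from h import *
im=cv2.imread('pics/top0.png');x0,y0=170,120
cr=im[y0:y0+120,x0:x0+210];cv2.imwrite('pics/crop0.png',cv2.resize(cr,None,fx=3.8,fy=3.8,interpolation=cv2.INTER_CUBIC))
hs=cv2.cvtColor(cr,cv2.COLOR_BGR2HSV)
for n,lo,hi in [('blue',(105,150,60),(125,255,255)),('green',(50,120,40),(80,255,255)),('yel',(20,150,100),(32,255,255)),('red',(0,190,100),(5,255,255)),('white',(0,0,150),(179,60,255))]:
    print(n,[((c[0]+x0,c[1]+y0),a) for c,a in cents(hs,lo,hi)])
m=cv2.inRange(hs,(0,0,130),(179,70,255))
cs,_=cv2.findContours(m,cv2.RETR_CCOMP,cv2.CHAIN_APPROX_NONE)
for c in cs:
    if cv2.contourArea(c)>25: r=cv2.minAreaRect(c);print('c',np.add(r[0],(x0,y0)).round(1),np.round(r[1],1),round(r[2],1))
E
```

```text
blue [((320.6, 138.6), 119), ((230.6, 160.0), 25), ((236.4, 164.7), 27), ((229.3, 166.0), 24), ((217.3, 221.0), 140)]
green [((213.3, 208.3), 157)]
yel [((203.1, 171.6), 165)]
red [((208.7, 190.0), 140)]
white [((341.0, 174.6), 1480), ((198.1, 154.0), 207), ((367.9, 162.5), 189), ((212.5, 180.8), 21), ((200.2, 183.8), 20), ((318.3, 198.7), 198), ((217.6, 198.1), 30), ((205.0, 201.4), 30), ((274.2, 236.3), 226)]
c [271.  234.5] [ 9. 44.] 90.0
c [318.3 198.8] [14.1 16.3] 45.0
c [211.2 199.4] [12.4 17.6] 74.1
c [366.9 161.3] [41.6  5.5] 54.0
c [198.9 156.6] [26.3 18. ] 75.1
c [199.5 156.2] [ 8.2 11.3] 60.3
c [340.9 174.6] [76.  20.1] 60.6
```

View pics/crop0.png

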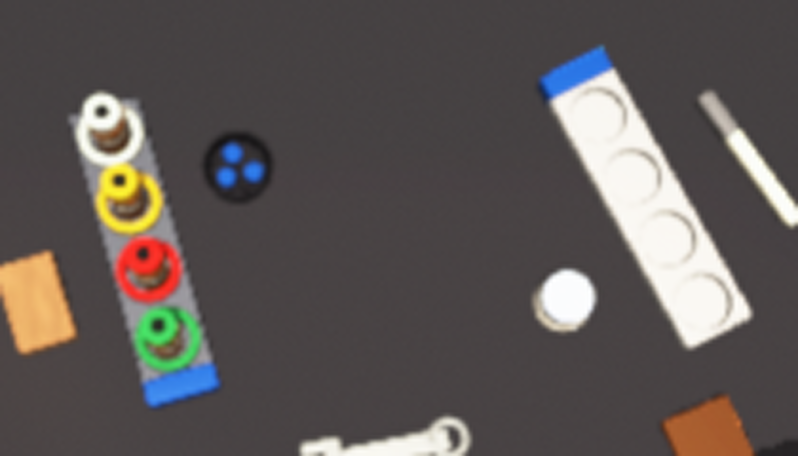

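The crop confirms the choice. The grey rack's sleeves, counted from blue, are green (168,339), red (149,268), yellow (129,201) and white (109,132). The tray pockets in the crop are (601,116), (636,177), (671,239) and (704,302), with blue at the upper left.

```bash
python3 - <<'E'
from h import *
f=lambda a:np.array(a)/3.8+[170,120]-0.4
for n,p,z in [('rack g r y w',[(168,339),(149,268),(129,201),(109,132)],24),('tray far..blue',[(704,302),(671,239),(636,177),(601,116)],18)]:
    P=plane('top',f(p),z);print(n,P.round(1).tolist());print(np.linalg.norm(np.diff(P,axis=0),axis=1).round(1))
    d=P[0]-P[3];print('len',np.linalg.norm(d).round(1),'dir deg',np.degrees(np.arctan2(d[1],d[0])).round(1),'mid',P.mean(0).round(1), 'r',np.linalg.norm(P[:,:2],axis=1).round())
print(R.from_euler('xyz',ctrl.read_state()['tool_rot']).as_matrix().round(3))
E
```

```text
rack g r y w [[433.3, 163.0, 24.0], [488.9, 177.9, 24.0], [542.0, 193.8, 24.0], [597.4, 209.8, 24.0]]
[57.6 55.5 57.6]
len 170.7 dir deg -164.1 mid [515.4 186.1  24. ] r [463. 520. 576. 633.]
tray far..blue [[459.7, -252.6, 18.0], [509.8, -229.1, 18.0], [559.7, -203.7, 18.0], [609.4, -177.9, 18.0]]
[55.3 56.  56. ]
len 167.3 dir deg -153.5 mid [ 534.7 -215.8   18. ] r [525. 559. 596. 635.]
[[ 0.926  0.378 -0.001]
 [ 0.378 -0.926  0.001]
 [-0.    -0.002 -1.   ]]
```

```bash
cat >> h.py <<'E'
def go(x,y,z,yaw):
    "increment (cm, deg) in tool axes from the present pose, tool pointing straight down"
    T=tool(ctrl.read_state());M=R.from_euler('xyz',[np.pi,0,np.radians(yaw)]).as_matrix()
    print((T[:3,:3].T@(np.array([x,y,z])-T[:3,3])/10).round(2).tolist(),np.degrees(R.from_matrix(T[:3,:3].T@M).as_rotvec()).round(1).tolist())
E
python3 -c "
from h import *
go(535,-216,230,26.5)"
```

```text
[41.36, -24.73, 0.09] [-0.1, -0.0, -4.3]
```

Request:
move_arm:
  increments:
    - [2,-1.2,0,0,0,0]
    - [5,-3,0,0,0,0]
    - [9,-5.4,0,0,0,-1]
    - [13,-7.8,0,0,0,-1]
    - [17,-10.2,0,0,0,-2]
    - [21,-12.6,0,0,0,-2]
    - [25,-15,0,0,0,-3]
    - [29,-17.4,0,0,0,-3]
    - [33,-19.8,0,0,0,-4]
    - [37,-22.2,0,0,0,-4.3]
    - [40,-24,0,0,0,-4.3]
    - [41.4,-24.7,0,0,0,-4.3]
    - [41.4,-24.7,0,0,0,-4.3]
    - [41.4,-24.7,0,0,0,-4.3]
    - [41.4,-24.7,0,0,0,-4.3]
    - [41.4,-24.7,0,0,0,-4.3]

```text
clock: 1.75
eef_pos: [534.4, -218.7, 231.3]
tool_rot: [3.141, 0.001, 0.459]
force: [-0.8, -0.9, 0.2]
width: 85.4
```

```bash
python3 - <<'E'
from h import *
s=ctrl.read_state();im=eyes.get_image('wrist')[...,::-1];np.save('t1.npy',tool(s));print(s['clock'],s['eef_pos'],s['tool_rot'])
cv2.imwrite('pics/w1.png',im)
go(515,186,230,15.9)
E
```

```text
1.75 [ 534.43669226 -218.66993461  231.33167563] [3.14116293e+00 9.46640164e-04 4.59394495e-01]
[16.18, -37.1, 0.12] [0.0, 0.0, 10.5]
```

View pics/w1.png

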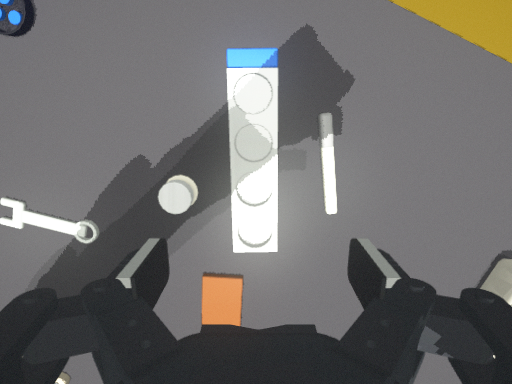

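The wrist view shows the tray upright in the image: plate corners near (228,67) and (277,252), blue at (252,58), and pockets at about (253,94), (254,143), (254,188) and (255,230). I'll project the plate contour onto z=18.

```bash
python3 - <<'E'
from h import *
T=np.load('t1.npy');im=cv2.imread('pics/w1.png');hs=cv2.cvtColor(im,cv2.COLOR_BGR2HSV)
m=cv2.inRange(hs,(0,0,105),(179,60,255));m|=cv2.inRange(hs,(100,150,80),(125,255,255));m[:40]=0;m[256:]=0;m[:,:215]=0;m[:,290:]=0
m=cv2.morphologyEx(m,cv2.MORPH_OPEN,np.ones((5,5)))
c=max(cv2.findContours(m,cv2.RETR_EXTERNAL,cv2.CHAIN_APPROX_NONE)[0],key=cv2.contourArea).reshape(-1,2)
P=plane('wrist',c,18,T)[:,:2].astype(np.float32);r=cv2.minAreaRect(P);print(r)
P=plane('wrist',[(253,94),(254,143),(252.5,58)],18,T);print(P.round(1))
P=plane('wrist',[(227.5,67.5),(277.5,67.5),(233.5,252),(277,252)],18,T);print(P.round(1), P.mean(0))
E
```

```text
((541.9606323242188, -206.35946655273438), (255.00296020507812, 96.05260467529297), 26.288789749145508)
[[ 607.1 -176.6   18. ]
 [ 558.4 -201.7   18. ]
 [ 640.7 -159.6   18. ]]
[[ 619.8 -139.1   18. ]
 [ 644.2 -188.5   18. ]
 [ 420.9 -239.5   18. ]
 [ 445.8 -289.9   18. ]] [ 532.6720211  -214.28285268   18.        ]
```

Request:
move_arm:
  increments:
    - [0.8,-2,0,0,0,1]
    - [2,-5,0,0,0,2]
    - [4,-9,0,0,0,3]
    - [5.5,-13,0,0,0,4]
    - [7.5,-17,0,0,0,5]
    - [9,-21,0,0,0,6]
    - [11,-25,0,0,0,7]
    - [12.8,-29,0,0,0,8]
    - [14.4,-33,0,0,0,9]
    - [15.6,-36,0,0,0,10]
    - [16.2,-37.1,0,0,0,10.5]
    - [16.2,-37.1,0,0,0,10.5]
    - [16.2,-37.1,0,0,0,10.5]
    - [16.2,-37.1,0,0,0,10.5]
    - [16.2,-37.1,0,0,0,10.5]

```text
clock: 3.3
eef_pos: [515.4, 185.6, 231.4]
tool_rot: [3.141, 0.0, 0.276]
force: [-0.1, 0.2, -0.0]
width: 85.5
```

```bash
python3 - <<'E'
from h import *
s=ctrl.read_state();im=eyes.get_image('wrist')[...,::-1];np.save('t2.npy',tool(s));print(s['clock'],s['eef_pos'],s['tool_rot'])
cv2.imwrite('pics/w2.png',im)
E
```

```text
3.3 [515.41205621 185.61530804 231.38363247] [3.14078452e+00 1.59342903e-04 2.76459444e-01]
```

View pics/w2.png

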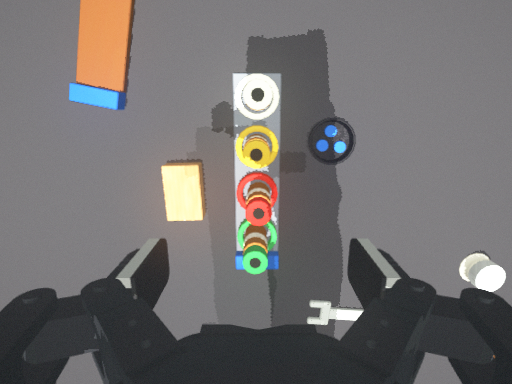

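The wrist view shows cap tops at white (258,95), yellow (257,154), red (259,213) and green (255,262), with the blue block at (257,261) at the bottom, so the order is confirmed.

```bash
python3 - <<'E'
from h import *
T=np.load('t2.npy')
print(plane('wrist',[(255,262.5),(258.5,213),(256.5,154.5),(257.5,95)],90,T).round(1))
print(plane('wrist',[(257.5,234),(257.5,192.5),(257,147),(258,96.5)],24,T).round(1))
P=plane('wrist',[(234,73),(280,73),],10,T);print(P.round(1),P.mean(0))
E
```

```text
[[431.  164.9  90. ]
 [484.5 176.2  90. ]
 [540.1 193.9  90. ]
 [591.9 207.6  90. ]]
[[435.3 163.4  24. ]
 [487.1 178.   24. ]
 [539.4 193.4  24. ]
 [593.4 207.5  24. ]]
[[611.1 240.7  10. ]
 [625.3 190.6  10. ]] [618.18380664 215.67726325  10.        ]
```

```bash
python3 -c "
from h import *
go(432,162.7,130,15.9);go(432,162.7,35,15.9)"
```

```text
[-8.66, -0.04, 10.14] [0.0, 0.0, -0.0]
[-8.66, -0.04, 19.64] [0.0, 0.0, -0.0]
```

Request:
move_arm:
  increments:
    - [-2,0,1,0,0,0]
    - [-5,0,3.5,0,0,0]
    - [-8,0,6.5,0,0,0]
    - [-8.7,0,9.5,0,0,0]
    - [-8.7,0,12,0,0,0]
    - [-8.7,0,14,0,0,0]
    - [-8.7,0,16,0,0,0]
    - [-8.7,0,18,0,0,0]
    - [-8.7,0,19,0,0,0]
    - [-8.7,0,19.6,0,0,0]
    - [-8.7,0,19.6,0,0,0]
    - [-8.7,0,19.6,0,0,0]
    - [-8.7,0,19.6,0,0,0]

```text
clock: 4.65
eef_pos: [432.0, 163.9, 36.1]
tool_rot: [-3.141, -0.002, 0.28]
force: [-0.0, 0.0, -0.0]
width: 85.7
```

Request:
move_arm:
  increments:
    - [0,0,0,0,0,0]
    - [0,0,0,0,0,0]
    - [0,0,0,0,0,0]
    - [0,0,0,0,0,0]
    - [0,0,0,0,0,0]
    - [0,0,0,0,0,0]
    - [0,0,0,0,0,0]
    - [0,0,0,0,0,0]
    - [0,0,0,0,0,0]
    - [0,0,0,0,0,0]
  grip: -1

```text
clock: 5.65
eef_pos: [431.5, 163.9, 35.6]
tool_rot: [-3.141, -0.0, 0.28]
force: [-0.6, 0.6, 5.6]
width: 26.4
```

```bash
python3 - <<'E'
from h import *
s=ctrl.read_state();print(s['clock'],s['width'],s['force'],s['eef_pos'])
cv2.imwrite('pics/g1.png',eyes.get_image('wrist')[...,::-1])
E
```

```text
5.65 26.373875300563263 [-0.55607914  0.61510818  5.61286412] [431.47967696 163.87394029  35.57247759]
```

View pics/g1.png

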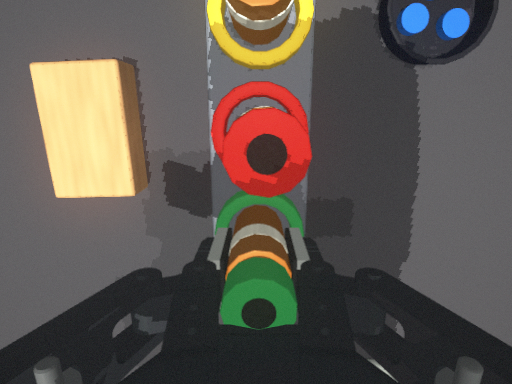

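The green vial is held between the pads, with its cap top at (259,313). I'll check the grip offset along tool x.

```bash
python3 - <<'E'
from h import *
T=tool(ctrl.read_state());p=plane('wrist',[(259,313)],90,T)[0];print(p,T[:3,:3].T@(p-T[:3,3]))
go(458.5,-252.7,131,26.7)
E
```

```text
[431.75985293 163.63680938  90.        ] [  0.22981179   0.3171695  -54.44502934]
[-8.9, 40.79, -9.55] [-0.0, -0.0, -10.7]
```

Request:
move_arm:
  increments:
    - [0,0,-0.5,0,0,0]
    - [0,0,-1.5,0,0,0]
    - [0,0,-3,0,0,0]
    - [0,0,-5,0,0,0]
    - [0,0,-7,0,0,0]
    - [0,0,-8.5,0,0,0]
    - [0,0,-9.5,0,0,0]
    - [0,0,-9.5,0,0,0]
    - [0,0,-9.5,0,0,0]
    - [0,0,-9.5,0,0,0]

```text
clock: 6.7
eef_pos: [430.8, 163.5, 129.7]
tool_rot: [3.141, 0.001, 0.28]
force: [0.7, 0.7, -1.1]
width: 26.4
```

```bash
python3 - <<'E'
from h import *
s=ctrl.read_state();print(s['clock'],s['width'],s['force'],s['eef_pos'])
go(458.5,-252.7,131,26.7)
cv2.imwrite('pics/g2.png',np.hstack([eyes.get_image('wrist')[150:,130:390],eyes.get_image('side')[100:334,180:440]])[...,::-1])
E
```

```text
6.7 26.447787984069183 [ 0.71110116  0.67221458 -1.06818217] [430.849588   163.54614587 129.69420616]
[-8.83, 40.77, -0.11] [0.0, 0.1, -10.7]
```

View pics/g2.png

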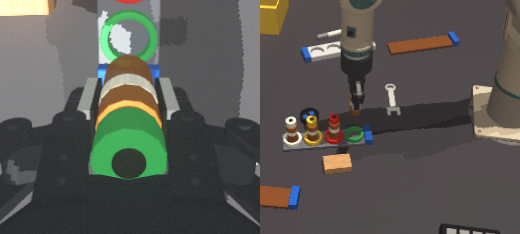

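The green vial is lifted, upright and centred. Now I'll carry it over the far pocket.

Request:
move_arm:
  increments:
    - [-0.4,2,0,0,0,-0.5]
    - [-1.2,5,0,0,0,-1.5]
    - [-2,9,0,0,0,-2.5]
    - [-3,13,0,0,0,-3.5]
    - [-3.8,17,0,0,0,-4.5]
    - [-4.6,21,0,0,0,-5.5]
    - [-5.5,25,0,0,0,-6.5]
    - [-6.4,29,0,0,0,-7.5]
    - [-7.2,33,0,0,0,-8.5]
    - [-8,36.5,0,0,0,-9.5]
    - [-8.6,39.2,0,0,0,-10.2]
    - [-8.8,40.5,0,0,0,-10.7]
    - [-8.8,40.8,0,0,0,-10.7]
    - [-8.8,40.8,0,0,0,-10.7]
    - [-8.8,40.8,0,0,0,-10.7]
    - [-8.8,40.8,0,0,0,-10.7]

```text
clock: 8.4
eef_pos: [459.6, -250.9, 130.3]
tool_rot: [-3.141, -0.0, 0.469]
force: [0.1, -0.6, 0.1]
width: 26.7
```

```bash
python3 - <<'E'
from h import *
s=ctrl.read_state();print(s['clock'],s['width'],s['force'],s['eef_pos'])
go(458.5,-252.7,32,26.7)
cv2.imwrite('pics/g3.png',eyes.get_image('wrist')[...,::-1])
E
```

```text
8.4 26.742760993765884 [ 0.1142865  -0.63160059  0.14350308] [ 459.59640087 -250.8539154   130.32883381]
[-0.18, 0.12, 9.83] [-0.0, -0.0, 0.2]
```

View pics/g3.png

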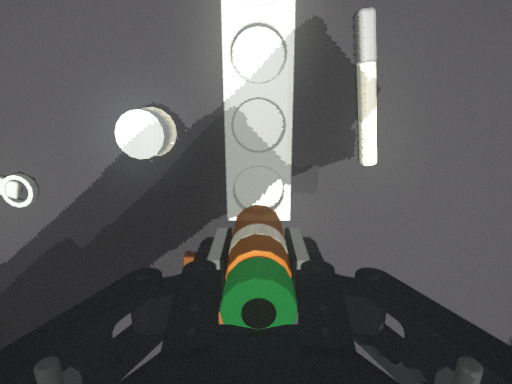

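```bash
python3 - <<'E'
from h import *
T=tool(ctrl.read_state());p=plane('wrist',[(259,54),(259,125),(259,187),(259,220)],18,T);print(p.round(1));print(((p-T[:3,3])@T[:3,:3]).round(1))
E
```

```text
[[ 557.2 -202.6   18. ]
 [ 508.7 -227.2   18. ]
 [ 461.6 -251.    18. ]
 [ 434.3 -264.8   18. ]]
[[109.    0.9 112.4]
 [ 54.6   0.9 112.4]
 [  1.8   0.9 112.4]
 [-28.8   0.9 112.4]]
```

The visible pockets are the +28, −28 and −84 ones. The target (−84) at (259,187) lies within 2 mm of the TCP axis, so I'll lower.

Request:
move_arm:
  increments:
    - [0,0.1,1,0,0,0]
    - [0,0.1,3,0,0,0]
    - [0,0.1,5,0,0,0]
    - [0,0.1,7,0,0,0]
    - [0,0.1,8.2,0,0,0]
    - [0,0.1,9,0,0,0]
    - [0,0.1,9.4,0,0,0]
    - [0,0.1,9.7,0,0,0]
    - [0,0.1,9.8,0,0,0]
    - [0,0.1,9.8,0,0,0]
    - [0,0.1,9.8,0,0,0]
    - [0,0.1,9.8,0,0,0]

```text
clock: 9.65
eef_pos: [460.1, -253.7, 32.7]
tool_rot: [3.141, -0.0, 0.466]
force: [-0.1, 0.2, -1.6]
width: 26.8
```

Request:
move_arm:
  increments:
    - [0,0,0,0,0,0]
    - [0,0,0,0,0,0]
    - [0,0,0,0,0,0]
    - [0,0,0,0,0,0]
    - [0,0,0,0,0,0]
    - [0,0,0,0,0,0]
    - [0,0,0,0,0,0]
    - [0,0,0,0,0,0]
  grip: 1

```text
clock: 10.45
eef_pos: [459.9, -253.6, 32.3]
tool_rot: [3.142, -0.0, 0.466]
force: [-0.7, -0.8, 0.1]
width: 85.6
```

Request:
move_arm:
  increments:
    - [0,0,-1,0,0,0]
    - [0,0,-3,0,0,0]
    - [0,0,-6,0,0,0]
    - [0,0,-9,0,0,0]
    - [0,0,-11.5,0,0,0]
    - [0,0,-13,0,0,0]
    - [0,0,-13,0,0,0]
    - [0,0,-13,0,0,0]

```text
clock: 11.25
eef_pos: [459.7, -253.6, 162.6]
tool_rot: [3.141, -0.0, 0.466]
force: [0.5, 0.0, -0.3]
width: 85.8
```

```bash
python3 - <<'E'
from h import *
s=ctrl.read_state();print(s['clock'],s['width'],s['force'],s['eef_pos'])
go(485.9,178,155,15.9);go(485.9,178,35.5,15.9)
cv2.imwrite('pics/g4.png',np.hstack([eyes.get_image('wrist'),eyes.get_image('side')[80:464,180:440]])[...,::-1])
E
```

```text
11.25 85.78728254135703 [ 0.47480691  0.00394434 -0.33233211] [ 459.69510824 -253.59174062  162.55528666]
[21.74, -37.37, 0.74] [0.0, -0.0, 10.8]
[21.74, -37.38, 12.69] [0.0, -0.0, 10.8]Traceback (most recent call last):
  File "<stdin>", line 4, in <module>
    return _nx.concatenate(arrs, 1, dtype=dtype, casting=casting)
           ~~~~~~~~~~~~~~~^^^^^^^^^^^^^^^^^^^^^^^^^^^^^^^^^^^^^^^
ValueError: all the input array dimensions except for the concatenation axis must match exactly, but along dimension 0, the array at index 0 has size 384 and the array at index 1 has size 304
```

```bash
python3 - <<'E'
from h import *
s=ctrl.read_state();T=tool(s)
im=eyes.get_image('wrist');cv2.imwrite('pics/g4.png',im[...,::-1])
E
```

```text
(no output)
```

View pics/g4.png

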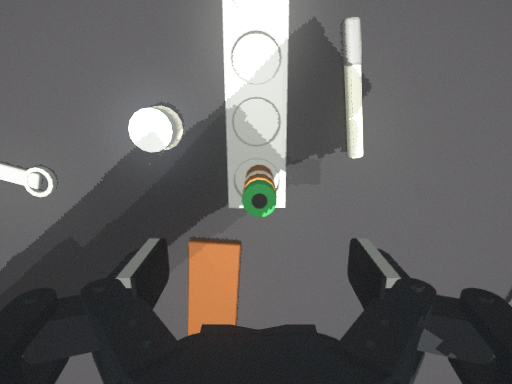

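Green stands in the far pocket, cap at (260,199). Next is red.

Request:
move_arm:
  increments:
    - [1,-2,0,0,0,0.5]
    - [3,-5,0,0,0,1.5]
    - [5.2,-9,0,0,0,2.6]
    - [7.5,-13,0,0,0,3.8]
    - [9.9,-17,0,0,0,5]
    - [12.2,-21,0,0,0,6.2]
    - [14.5,-25,0,0,0,7.4]
    - [17,-29,0,0,0,8.6]
    - [19,-33,0,0,0,9.8]
    - [20.8,-35.8,0,0,0,10.8]
    - [21.5,-37,0,0,0,10.8]
    - [21.7,-37.4,0,0,0,10.8]
    - [21.7,-37.4,0,0,0,10.8]
    - [21.7,-37.4,0,0,0,10.8]

```text
clock: 12.8
eef_pos: [485.4, 175.6, 162.0]
tool_rot: [3.14, 0.001, 0.275]
force: [0.0, -1.2, 0.5]
width: 85.5
```

```bash
python3 - <<'E'
from h import *
s=ctrl.read_state();T=tool(s);print(s['clock'],s['eef_pos'])
im=eyes.get_image('wrist');cv2.imwrite('pics/r0.png',im[...,::-1])
hs=cv2.cvtColor(im,cv2.COLOR_RGB2HSV)
for c,a in cents(hs,(0,180,80),(5,255,255),200)+cents(hs,(50,120,40),(80,255,255),200): print(c,a,plane('wrist',[c],90,T)[0].round(1))
go(485.9,178,35.5,15.9)
E
```

```text
12.8 [485.43805607 175.60271168 162.03109869]
[265.6, 166.8] 350 [513.  177.6  90. ]
[259.5, 192.5] 406 [493.3 176.6  90. ]
[256.3, 241.1] 645 [455.3 168.4  90. ]
[0.11, -0.23, 12.67] [0.1, 0.1, -0.2]
```

Request:
move_arm:
  increments:
    - [0.1,-0.2,1,0,0,0]
    - [0.1,-0.2,3.5,0,0,0]
    - [0.1,-0.2,6.5,0,0,0]
    - [0.1,-0.2,9,0,0,0]
    - [0.1,-0.2,11,0,0,0]
    - [0.1,-0.2,12,0,0,0]
    - [0.1,-0.2,12.6,0,0,0]
    - [0.1,-0.2,12.6,0,0,0]
    - [0.1,-0.2,12.6,0,0,0]

```text
clock: 13.75
eef_pos: [486.5, 180.3, 36.9]
tool_rot: [-3.141, -0.001, 0.278]
force: [-0.1, -0.2, 0.6]
width: 85.4
```

Request:
move_arm:
  increments:
    - [0,0,0,0,0,0]
    - [0,0,0,0,0,0]
    - [0,0,0,0,0,0]
    - [0,0,0,0,0,0]
    - [0,0,0,0,0,0]
    - [0,0,0,0,0,0]
    - [0,0,0,0,0,0]
    - [0,0,0,0,0,0]
    - [0,0,0,0,0,0]
    - [0,0,0,0,0,0]
  grip: -1

```text
clock: 14.75
eef_pos: [486.2, 180.3, 36.8]
tool_rot: [3.142, -0.001, 0.278]
force: [-1.7, 0.2, 6.3]
width: 26.7
```

Request:
move_arm:
  increments:
    - [0,0,-0.5,0,0,0]
    - [0,0,-1.5,0,0,0]
    - [0,0,-3,0,0,0]
    - [0,0,-5,0,0,0]
    - [0,0,-7,0,0,0]
    - [0,0,-9,0,0,0]
    - [0,0,-11,0,0,0]
    - [0,0,-12,0,0,0]
    - [0,0,-12,0,0,0]
    - [0,0,-12,0,0,0]

```text
clock: 15.75
eef_pos: [485.6, 180.1, 156.0]
tool_rot: [3.142, 0.0, 0.278]
force: [-0.4, 0.6, -1.1]
width: 26.8
```

```bash
python3 - <<'E'
from h import *
s=ctrl.read_state();T=tool(s);print(s['clock'],s['eef_pos'],s['width'])
im=eyes.get_image('wrist');cv2.imwrite('pics/r1.png',im[...,::-1])
hs=cv2.cvtColor(im,cv2.COLOR_RGB2HSV)
for c,a in cents(hs,(0,180,80),(5,255,255),200): print(c,a)
go(508.5,-227.5,155,26.7)
E
```

```text
15.75 [485.58960799 180.1075507  156.04456803] 26.828803164658336
[266.2, 175.8] 555
[257.9, 293.4] 3261
[-8.95, 39.82, 0.08] [0.0, 0.1, -10.8]
```

View pics/r1.png

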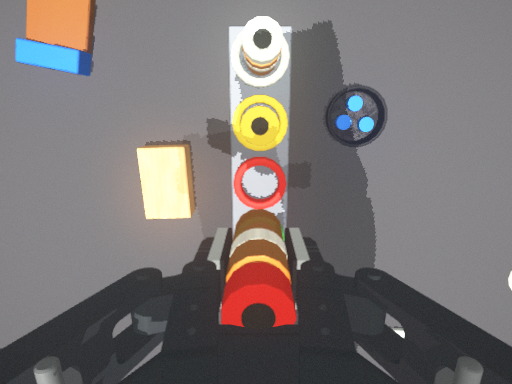

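Red is held upright and centred, cap hole at (259,319). Now carrying it to pocket −28.

Request:
move_arm:
  increments:
    - [-0.4,2,0,0,0,-0.5]
    - [-1.2,5,0,0,0,-1.5]
    - [-2,9,0,0,0,-2.5]
    - [-3,13,0,0,0,-3.5]
    - [-3.8,17,0,0,0,-4.5]
    - [-4.7,21,0,0,0,-5.5]
    - [-5.6,25,0,0,0,-6.5]
    - [-6.5,29,0,0,0,-7.5]
    - [-7.4,33,0,0,0,-8.5]
    - [-8.2,36.5,0,0,0,-9.7]
    - [-8.7,38.8,0,0,0,-10.5]
    - [-8.9,39.6,0,0,0,-10.8]
    - [-8.9,39.8,0,0,0,-10.8]
    - [-8.9,39.8,0,0,0,-10.8]
    - [-8.9,39.8,0,0,0,-10.8]
    - [-8.9,39.8,0,0,0,-10.8]

```text
clock: 17.4
eef_pos: [509.7, -225.2, 156.3]
tool_rot: [-3.141, -0.0, 0.469]
force: [-0.0, 0.1, -0.4]
width: 26.5
```

```bash
python3 - <<'E'
from h import *
s=ctrl.read_state();print(s['clock'],s['width'],s['eef_pos'])
go(508.5,-227.5,33,26.7)
E
```

```text
17.4 26.514730052658347 [ 509.71159838 -225.18246669  156.315323  ]
[-0.21, 0.16, 12.33] [-0.0, -0.0, 0.2]
```

Request:
move_arm:
  increments:
    - [0,0.1,1,0,0,0]
    - [0,0.1,3.5,0,0,0]
    - [0,0.1,6.5,0,0,0]
    - [0,0.1,9,0,0,0]
    - [0,0.1,10.7,0,0,0]
    - [0,0.1,11.5,0,0,0]
    - [0,0.1,12,0,0,0]
    - [0,0.1,12.2,0,0,0]
    - [0,0.1,12.3,0,0,0]
    - [0,0.1,12.3,0,0,0]
    - [0,0.1,12.3,0,0,0]
    - [0,0.1,12.3,0,0,0]

```text
clock: 18.6
eef_pos: [510.3, -227.9, 33.8]
tool_rot: [3.141, -0.001, 0.466]
force: [0.1, -0.5, -1.3]
width: 26.7
```

Request:
move_arm:
  increments:
    - [0,0,0,0,0,0]
    - [0,0,0,0,0,0]
    - [0,0,0,0,0,0]
    - [0,0,0,0,0,0]
    - [0,0,0,0,0,0]
    - [0,0,0,0,0,0]
    - [0,0,0,0,0,0]
    - [0,0,0,0,0,0]
  grip: 1

```text
clock: 19.4
eef_pos: [509.9, -227.8, 33.3]
tool_rot: [-3.142, -0.0, 0.466]
force: [0.6, -0.6, -0.5]
width: 85.6
```

Request:
move_arm:
  increments:
    - [0,0,-1,0,0,0]
    - [0,0,-3,0,0,0]
    - [0,0,-6,0,0,0]
    - [0,0,-9,0,0,0]
    - [0,0,-11.5,0,0,0]
    - [0,0,-13,0,0,0]
    - [0,0,-13,0,0,0]
    - [0,0,-13,0,0,0]

```text
clock: 20.2
eef_pos: [509.8, -227.8, 163.5]
tool_rot: [3.141, -0.0, 0.466]
force: [-0.8, -0.6, 0.6]
width: 85.8
```

```bash
python3 - <<'E'
from h import *
s=ctrl.read_state();T=tool(s);print(s['clock'],s['width'],s['eef_pos'])
cv2.imwrite('pics/r2.png',eyes.get_image('wrist')[...,::-1])
go(539.7,193.4,163,15.9)
E
```

```text
20.2 85.83105192247689 [ 509.75252586 -227.80951236  163.54091714]
[21.64, -36.24, -0.0] [-0.0, 0.0, 10.8]
```

View pics/r2.png

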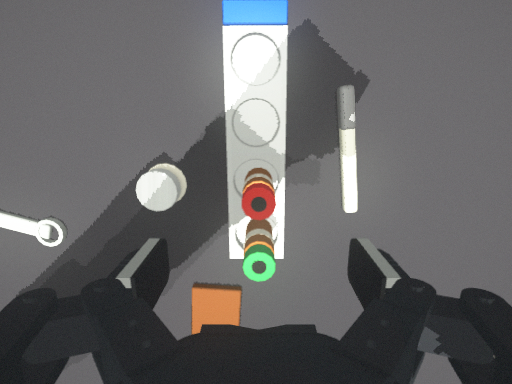

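Red (259,203) and green (259,266) stand in their pockets. Next is yellow.

Request:
move_arm:
  increments:
    - [1,-2,0,0,0,0.5]
    - [3,-5,0,0,0,1.5]
    - [5.2,-9,0,0,0,2.6]
    - [7.5,-13,0,0,0,3.8]
    - [9.9,-17,0,0,0,5]
    - [12.4,-21,0,0,0,6.2]
    - [14.8,-25,0,0,0,7.4]
    - [17.2,-29,0,0,0,8.6]
    - [19.6,-33,0,0,0,9.8]
    - [21,-35.3,0,0,0,10.8]
    - [21.6,-36.2,0,0,0,10.8]
    - [21.6,-36.2,0,0,0,10.8]
    - [21.6,-36.2,0,0,0,10.8]
    - [21.6,-36.2,0,0,0,10.8]
    - [21.6,-36.2,0,0,0,10.8]

```text
clock: 21.75
eef_pos: [540.4, 190.5, 163.3]
tool_rot: [3.141, 0.0, 0.275]
force: [0.0, 1.3, -0.1]
width: 85.3
```

```bash
python3 - <<'E'
from h import *
s=ctrl.read_state();T=tool(s);print(s['clock'],s['eef_pos'])
go(539.7,193.4,36.5,15.9)
E
```

```text
21.75 [540.35970455 190.51331483 163.30879132]
[0.02, -0.31, 12.68] [0.0, 0.0, -0.1]
```

Request:
move_arm:
  increments:
    - [0,-0.1,1,0,0,0]
    - [0,-0.1,3.5,0,0,0]
    - [0,-0.1,6.5,0,0,0]
    - [0,-0.1,9,0,0,0]
    - [0,-0.1,11,0,0,0]
    - [0,-0.1,12.1,0,0,0]
    - [0,-0.1,12.7,0,0,0]
    - [0,-0.1,12.7,0,0,0]
    - [0,-0.1,12.7,0,0,0]

```text
clock: 22.65
eef_pos: [540.4, 193.8, 37.0]
tool_rot: [-3.141, -0.001, 0.278]
force: [0.8, 0.6, -0.2]
width: 85.6
```

Request:
move_arm:
  increments:
    - [0,0,0,0,0,0]
    - [0,0,0,0,0,0]
    - [0,0,0,0,0,0]
    - [0,0,0,0,0,0]
    - [0,0,0,0,0,0]
    - [0,0,0,0,0,0]
    - [0,0,0,0,0,0]
    - [0,0,0,0,0,0]
    - [0,0,0,0,0,0]
    - [0,0,0,0,0,0]
  grip: -1

```text
clock: 23.65
eef_pos: [540.1, 193.8, 36.8]
tool_rot: [-3.142, -0.001, 0.278]
force: [-1.4, 0.7, 6.1]
width: 26.5
```

Request:
move_arm:
  increments:
    - [0,0,-0.5,0,0,0]
    - [0,0,-1.5,0,0,0]
    - [0,0,-3,0,0,0]
    - [0,0,-5,0,0,0]
    - [0,0,-7,0,0,0]
    - [0,0,-9,0,0,0]
    - [0,0,-11,0,0,0]
    - [0,0,-12,0,0,0]
    - [0,0,-12,0,0,0]
    - [0,0,-12,0,0,0]

```text
clock: 24.65
eef_pos: [539.6, 193.5, 156.2]
tool_rot: [3.142, 0.0, 0.278]
force: [-0.2, 0.6, 0.2]
width: 26.6
```

```bash
python3 - <<'E'
from h import *
s=ctrl.read_state();T=tool(s);print(s['clock'],s['eef_pos'],s['width'])
im=eyes.get_image('wrist');cv2.imwrite('pics/y1.png',im[...,::-1])
hs=cv2.cvtColor(im,cv2.COLOR_RGB2HSV)
print('held cap',[c for c in cents(hs,(20,150,90),(32,255,255),200)])
go(558.5,-202.4,156,26.7)
E
```

```text
24.65 [539.57821623 193.50198195 156.22686334] 26.551638848145867
held cap [([264.1, 177.6], 657), ([258.4, 289.9], 3900)]
[-9.0, 38.59, -0.01] [0.0, 0.1, -10.8]
```

Yellow is held the same way as red: cap blob at (258,290), width 26.6. Carrying it to pocket +28.

Request:
move_arm:
  increments:
    - [-0.4,2,0,0,0,-0.5]
    - [-1.2,5,0,0,0,-1.5]
    - [-2,9,0,0,0,-2.5]
    - [-3,13,0,0,0,-3.6]
    - [-4,17,0,0,0,-4.7]
    - [-4.9,21,0,0,0,-5.8]
    - [-5.8,25,0,0,0,-6.9]
    - [-6.7,29,0,0,0,-8]
    - [-7.7,33,0,0,0,-9.2]
    - [-8.4,36,0,0,0,-10.1]
    - [-8.9,37.9,0,0,0,-10.6]
    - [-9,38.6,0,0,0,-10.8]
    - [-9,38.6,0,0,0,-10.8]
    - [-9,38.6,0,0,0,-10.8]
    - [-9,38.6,0,0,0,-10.8]
    - [-9,38.6,0,0,0,-10.8]

```text
clock: 26.3
eef_pos: [559.4, -200.6, 156.3]
tool_rot: [-3.141, -0.0, 0.469]
force: [-0.3, 0.0, -0.8]
width: 26.3
```

```bash
python3 - <<'E'
from h import *
s=ctrl.read_state();print(s['clock'],s['width'],s['eef_pos'])
go(558.5,-202.4,33.3,26.7)
E
```

```text
26.3 26.291079333273405 [ 559.39547838 -200.61307134  156.34599468]
[-0.16, 0.13, 12.3] [-0.0, -0.0, 0.1]
```

Request:
move_arm:
  increments:
    - [0,0.1,1,0,0,0]
    - [0,0.1,3.5,0,0,0]
    - [0,0.1,6.5,0,0,0]
    - [0,0.1,9,0,0,0]
    - [0,0.1,10.7,0,0,0]
    - [0,0.1,11.5,0,0,0]
    - [0,0.1,12,0,0,0]
    - [0,0.1,12.2,0,0,0]
    - [0,0.1,12.3,0,0,0]
    - [0,0.1,12.3,0,0,0]
    - [0,0.1,12.3,0,0,0]
    - [0,0.1,12.3,0,0,0]

```text
clock: 27.5
eef_pos: [560.0, -203.3, 33.9]
tool_rot: [3.141, -0.001, 0.466]
force: [0.3, -0.1, -0.4]
width: 26.7
```

Request:
move_arm:
  increments:
    - [0,0,0,0,0,0]
    - [0,0,0,0,0,0]
    - [0,0,0,0,0,0]
    - [0,0,0,0,0,0]
    - [0,0,0,0,0,0]
    - [0,0,0,0,0,0]
    - [0,0,0,0,0,0]
    - [0,0,0,0,0,0]
  grip: 1

```text
clock: 28.3
eef_pos: [559.6, -203.1, 33.3]
tool_rot: [-3.142, -0.0, 0.466]
force: [-0.3, 0.2, 0.3]
width: 85.5
```

Request:
move_arm:
  increments:
    - [0,0,-1,0,0,0]
    - [0,0,-3,0,0,0]
    - [0,0,-6,0,0,0]
    - [0,0,-9,0,0,0]
    - [0,0,-11.5,0,0,0]
    - [0,0,-13,0,0,0]
    - [0,0,-13,0,0,0]
    - [0,0,-13,0,0,0]

```text
clock: 29.1
eef_pos: [559.4, -203.2, 163.5]
tool_rot: [3.141, -0.0, 0.466]
force: [0.3, 0.4, -0.1]
width: 85.3
```

```bash
python3 - <<'E'
from h import *
s=ctrl.read_state();print(s['clock'],s['width'],s['eef_pos'])
cv2.imwrite('pics/y2.png',eyes.get_image('wrist')[...,::-1])
go(593.6,208.7,163,15.9)
E
```

```text
29.1 85.32996859434236 [ 559.44120306 -203.15411095  163.53103952]
[21.6, -35.22, -0.01] [-0.0, 0.1, 10.8]
```

Request:
move_arm:
  increments:
    - [1,-2,0,0,0,0.5]
    - [3,-5,0,0,0,1.5]
    - [5.4,-9,0,0,0,2.6]
    - [7.9,-13,0,0,0,3.8]
    - [10.4,-17,0,0,0,5]
    - [12.8,-21,0,0,0,6.2]
    - [15.3,-25,0,0,0,7.4]
    - [17.8,-29,0,0,0,8.6]
    - [19.9,-32.5,0,0,0,9.8]
    - [21.2,-34.6,0,0,0,10.8]
    - [21.6,-35.2,0,0,0,10.8]
    - [21.6,-35.2,0,0,0,10.8]
    - [21.6,-35.2,0,0,0,10.8]
    - [21.6,-35.2,0,0,0,10.8]
    - [21.6,-35.2,0,0,0,10.8]

```text
clock: 30.65
eef_pos: [594.6, 206.3, 163.4]
tool_rot: [3.141, 0.0, 0.275]
force: [0.1, -0.6, 0.5]
width: 85.5
```

```bash
python3 - <<'E'
from h import *
s=ctrl.read_state();T=tool(s);print(s['clock'],s['eef_pos'])
go(593.6,208.7,36.5,15.9)
E
```

```text
30.65 [594.59796441 206.26329272 163.36924058]
[-0.03, -0.27, 12.69] [0.0, 0.0, -0.1]
```

View pics/y2.png

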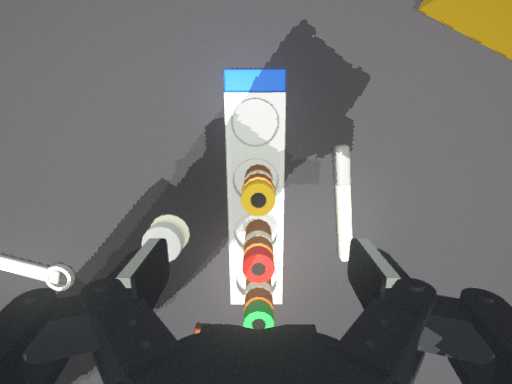

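Yellow (259,200), red (259,266) and green (259,323) stand in their pockets. White is last.

Request:
move_arm:
  increments:
    - [0,-0.1,1,0,0,0]
    - [0,-0.1,3.5,0,0,0]
    - [0,-0.1,6.5,0,0,0]
    - [0,-0.1,9,0,0,0]
    - [0,-0.1,11,0,0,0]
    - [0,-0.1,12.1,0,0,0]
    - [0,-0.1,12.7,0,0,0]
    - [0,-0.1,12.7,0,0,0]
    - [0,-0.1,12.7,0,0,0]

```text
clock: 31.55
eef_pos: [594.7, 209.5, 37.1]
tool_rot: [-3.141, -0.001, 0.278]
force: [-0.0, 0.0, 0.6]
width: 85.5
```

Request:
move_arm:
  increments:
    - [0,0,0,0,0,0]
    - [0,0,0,0,0,0]
    - [0,0,0,0,0,0]
    - [0,0,0,0,0,0]
    - [0,0,0,0,0,0]
    - [0,0,0,0,0,0]
    - [0,0,0,0,0,0]
    - [0,0,0,0,0,0]
    - [0,0,0,0,0,0]
    - [0,0,0,0,0,0]
  grip: -1

```text
clock: 32.55
eef_pos: [594.3, 209.3, 36.8]
tool_rot: [3.142, -0.001, 0.278]
force: [-0.4, -1.2, 4.8]
width: 26.8
```

Request:
move_arm:
  increments:
    - [0,0,-0.5,0,0,0]
    - [0,0,-1.5,0,0,0]
    - [0,0,-3,0,0,0]
    - [0,0,-5,0,0,0]
    - [0,0,-7,0,0,0]
    - [0,0,-9,0,0,0]
    - [0,0,-11,0,0,0]
    - [0,0,-12,0,0,0]
    - [0,0,-12,0,0,0]
    - [0,0,-12,0,0,0]

```text
clock: 33.55
eef_pos: [593.7, 209.2, 156.2]
tool_rot: [3.142, 0.0, 0.278]
force: [-0.6, -0.1, -1.7]
width: 26.7
```

```bash
python3 - <<'E'
from h import *
s=ctrl.read_state();T=tool(s);print(s['clock'],s['eef_pos'],s['width'])
im=eyes.get_image('wrist');cv2.imwrite('pics/wh1.png',im[...,::-1])
print('held cap',cents(cv2.cvtColor(im,cv2.COLOR_RGB2HSV)[255:],(0,0,90),(179,60,255),300))
go(608.5,-177.3,156,26.7)
E
```

```text
33.55 [593.69015328 209.23627806 156.15490863] 26.677912608517413
held cap [([59.7, 30.1], 8120), ([450.3, 28.4], 7817), ([257.9, 38.3], 3620), ([151.5, 69.3], 411), ([470.4, 118.9], 430), ([46.1, 120.0], 386)]
[-9.14, 37.57, -0.02] [0.0, 0.1, -10.8]
```

White is held: width 26.7, cap blob at (258,293).

Request:
move_arm:
  increments:
    - [-0.4,2,0,0,0,-0.5]
    - [-1.2,5,0,0,0,-1.5]
    - [-2.1,9,0,0,0,-2.6]
    - [-3.2,13,0,0,0,-3.7]
    - [-4.1,17,0,0,0,-4.9]
    - [-5.1,21,0,0,0,-6]
    - [-6.1,25,0,0,0,-7.2]
    - [-7.1,29,0,0,0,-8.3]
    - [-8,33,0,0,0,-9.5]
    - [-8.7,35.8,0,0,0,-10.3]
    - [-9,37.1,0,0,0,-10.8]
    - [-9.1,37.6,0,0,0,-10.8]
    - [-9.1,37.6,0,0,0,-10.8]
    - [-9.1,37.6,0,0,0,-10.8]
    - [-9.1,37.6,0,0,0,-10.8]
    - [-9.1,37.6,0,0,0,-10.8]

```text
clock: 35.2
eef_pos: [609.9, -175.5, 156.4]
tool_rot: [-3.141, -0.0, 0.468]
force: [0.0, 0.1, -0.7]
width: 26.5
```

```bash
python3 - <<'E'
from h import *
s=ctrl.read_state();print(s['clock'],s['width'],s['eef_pos'])
go(608.5,-177.3,33.3,26.7)
E
```

```text
35.2 26.46136142144774 [ 609.89029966 -175.53198551  156.44624302]
[-0.21, 0.1, 12.31] [-0.0, -0.0, 0.1]
```

Request:
move_arm:
  increments:
    - [0,0.1,1,0,0,0]
    - [0,0.1,3.5,0,0,0]
    - [0,0.1,6.5,0,0,0]
    - [0,0.1,9,0,0,0]
    - [0,0.1,10.7,0,0,0]
    - [0,0.1,11.5,0,0,0]
    - [0,0.1,12,0,0,0]
    - [0,0.1,12.2,0,0,0]
    - [0,0.1,12.3,0,0,0]
    - [0,0.1,12.3,0,0,0]
    - [0,0.1,12.3,0,0,0]
    - [0,0.1,12.3,0,0,0]

```text
clock: 36.4
eef_pos: [610.4, -178.2, 33.9]
tool_rot: [3.141, -0.001, 0.466]
force: [0.6, 0.6, -0.5]
width: 26.2
```

Request:
move_arm:
  increments:
    - [0,0,0,0,0,0]
    - [0,0,0,0,0,0]
    - [0,0,0,0,0,0]
    - [0,0,0,0,0,0]
    - [0,0,0,0,0,0]
    - [0,0,0,0,0,0]
    - [0,0,0,0,0,0]
    - [0,0,0,0,0,0]
  grip: 1

```text
clock: 37.2
eef_pos: [610.1, -178.1, 33.3]
tool_rot: [-3.142, 0.0, 0.466]
force: [-0.4, -1.1, 0.1]
width: 85.3
```

Request:
move_arm:
  increments:
    - [0,0,-1,0,0,0]
    - [0,0,-3,0,0,0]
    - [0,0,-6,0,0,0]
    - [0,0,-9,0,0,0]
    - [0,0,-12,0,0,0]
    - [-2,0,-15,0,0,0]
    - [-4,0,-18,0,0,0]
    - [-6,0,-20,0,0,0]
    - [-6,0,-20,0,0,0]
    - [-6,0,-20,0,0,0]
    - [-6,0,-20,0,0,0]

```text
clock: 38.3
eef_pos: [556.7, -204.0, 232.6]
tool_rot: [-3.14, 0.0, 0.467]
force: [0.2, 0.7, -0.4]
width: 85.2
```

```bash
python3 - <<'E'
from h import *
s=ctrl.read_state();print(s['clock'],s['width'],s['eef_pos'],s['force']);np.save('t3.npy',tool(s))
cv2.imwrite('pics/end.png',eyes.get_image('wrist')[...,::-1])
E
```

```text
38.3 85.22255708816976 [ 556.71976895 -204.04524303  232.58476179] [ 0.17469673  0.65586036 -0.36040597]
```

View pics/end.png

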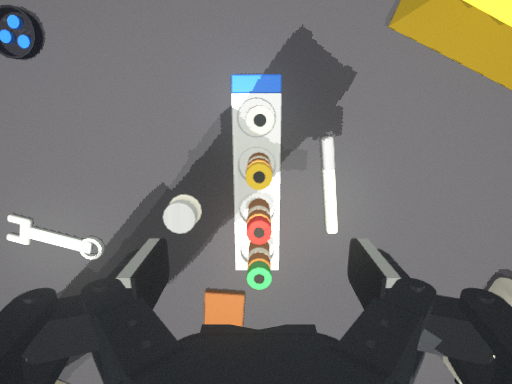

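From the blue end the caps are white (260,120), yellow (259,177), red (259,232) and green (260,278). I'll compare the cap tops at z=86 with the tray corners in this same picture.

```bash
python3 - <<'E'
from h import *
T=np.load('t3.npy')
C=plane('wrist',[(231.5,93),(281.5,93),(235.5,269.5),(279.5,269.5)],18,T)
o=C.mean(0);u=(C[0]+C[1]-C[2]-C[3]);u/=np.linalg.norm(u);v=np.cross(u,[0,0,1])
P=plane('wrist',[(260,120),(259,177),(259,232),(260,278)],86,T)
print(o.round(1),np.linalg.norm(C[0]-C[2]).round(1));print('y',((P-o)@u).round(1),'x',((P-o)@v).round(1))
E
```

```text
[ 533.  -214.4   18. ] 221.9
y [ 83.4  29.  -28.9 -82.4] x [3.5 2.4 2.2 3. ]
```

All four are within 4 mm of their pocket centres, and spacing at the assumed height is consistent. Handing in.

```bash
python3 -c "
from cell import ctrl
print(ctrl.finish_job())"
```

```text
the job is handed in; nothing more can be done
None
```

All four vials are in the sampler tray in reverse order, and I handed the job in after about 38 s of robot time; it gives no verdict. From the rack's blue end the order was green, red, yellow, white. They now stand in the tray at green −84, red −28, yellow +28 and white +84 mm.

- **Position:** in the last wrist picture, the cap tops read y = +83.4, +29.0, −28.9 and −82.4 mm along the tray for white, yellow, red and green, and 2–3.5 mm off its centre line (12 mm allowed). All four look upright.
- **Release:** the gripper was fully open (85 mm) and about 230 mm above the bench, with under 1 N on the tool.
- **Small disagreements:** the top and wrist cameras differed by 2–4 mm on the rack and tray centres, and the gripper read 26–27 mm on the 28 mm vials. Both are within tolerance.
- **Not measured directly:** I did not measure the final height, tilt or speed of the vials. The height follows from where each was gripped and set down, and the cap positions agree with a vial standing on the pocket floor.

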